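# Hang the end gate on the growing mould

## Robot

A 6-joint arm with a two-finger parallel gripper is mounted at the origin on the work surface. World frame = base frame: x ahead of the robot, y to its left, z up, the work surface at z = 0. Lengths are in m, angles in degrees, forces in N, time in s.
With the tool pointing down it reaches from about 0.25 to 0.85 m from the base axis. Payload 12.5 kg.
Tool frame: the origin (TCP) lies midway between the tips of the shut fingers; the grasp point (between the pads) lies 19 mm behind it; z points along the fingers, y is the line along which they close (so a half turn about z gives the same grasp; the last joint's range is limited). The gripper opens to 93 mm and grips with 3 to 60 N. Pads are 15 mm wide; open, the fingers measure 128 mm over their backs; the gripper's body (75 mm by 188 mm) begins 65 mm behind the grasp point.
Start: joints at [68.033, 20.094, 94.641, -0, 65.266, -4.847], TCP at [0.162, 0.526, 0.219] pointing down, gripper open.
Joint ranges: [-157.81, 157.81], [-45, 120.19], [0.68, 151.7], [-89.99, 269.99], [4.06, 180], [-164.3, 164.3]. Speed limits (degrees/s): [127.2, 127.2, 159.86, 180, 180, 180].

## Interface

Orientations are given as [roll, pitch, yaw] about the fixed x, y, z axes, in that order (R = Rz(yaw) Ry(pitch) Rx(roll)).
In Python, from bench import manip, vision, ticket, nets gives the robot as it stands. The module is installed in compiled form; this text tells all that it offers.
- The arm moves only by the tool jog_arm, never from a script. Its argument "targets" is a list of rows, each an object of numbers: "hand": the opening in per cent of the stroke, from 0 (shut) to 100 (fully open); "x", "y", "z": the shift along the tool's x, y, z in mm; "turn": the turn about the tool's z in rad. A call has 1 to 5 rows; each row shifts and turns the commanded pose from where the row before left it, along the tool's axes as they then stand; what a row does not reach is not made up. A row lasts 1/12 s, in which the tool goes at most 41.7 mm and 7.16 degrees, less where a joint would pass 70% of its speed; a pose out of reach is approached as far as the arm can. A call is refused whole if a number of a shift passes 41.7 or a number of a turn 0.125, either way. A call with a gripper value outside its range is refused whole. The fingers move at their own pace and stop on an object; "grip_force" is the grip in N (left out, the last holds). Time passes only in rows, so rows that do not move let the fingers close. It gives the time, the measured TCP pose, the force, the opening and the grip force at its end, in the units of the state.
- manip.sense(): the state, without advancing time (a new reading comes with each control period).
- vision.camera(name): name is "scene" or "top" or "wrist"; returns a dict with "color" (420x560x3 uint8, red, green, blue), "z_map" (420x560 float32, m along the optical axis (not along the pixel's ray), 0 where there is no reading), "mtx" (3x3 intrinsics, pixels), "dist_coeffs" ([k1, k2, p1, p2, k3] as OpenCV has them; the pictures are not rectified), "camera_from_world" (4x4, takes a point from world to camera coordinates). Camera axes: x right, y down, z forward; pixel columns grow to the right and rows downward; lengths in m; the calibration is good to about 2 mm. A picture is of the moment at which its call begins.
- ticket.hand_in(): hands the job in; it is judged then, once.
Trained networks look in the newest picture that a camera, given by its name, has taken for a name from the list of things; names that differ only in an ending like _2 or _b are one class to them, and where a whole thing is asked for, a point or a joint stands for the part that bears it (a point fixed in the world has none). Each returns a list of dicts, best first, with "p" (0 to 1); they miss things now and then, are a little off and sometimes report something else, mostly with a low value. They report only what shows in the picture. A call takes as long as a camera call.
- nets.cut_out(camera, label): "pixels" (420x560 bool, what is visible of it) and "location" ([column, row] in pixels, amid what is visible of it).
- nets.landmark_of(camera, label): "location" ([column, row] in pixels: a listed point, or the origin of a listed thing).
The state is a dict: "time_s": time; "joint_pos": joint angles; "joint_velocities": joint speeds; "effort": joint torques, N m; "eef_pos": TCP position; "tool_rot": TCP orientation; "wrist_force": force on the tool from outside, world axes, zero at the start; "moment": the same for the moment, N m; "grip_width": finger opening in m; "grasp_force": force on a finger pad.
Only numpy, scipy, OpenCV 4.12 (cv2) and the standard library are available. Lean on these libraries where they do the work, as an engineer would, in place of code of your own. Each camera call takes 0.05 s, during which the arm holds its last target. There are 200 camera calls.

## Task

The white growing mould has lost its end gate. Take the gate with the blue handle and hang it on the mould: lower it, without dropping it, over the two brass pintles together until both of its sockets sit fully home on the grey sill, then let go. Leave the narrower gate with the orange handle standing where it is.

Things in the scene. Friction and masses are not known exactly. Their poses are not given: they have to be found in the camera images.
- mould: Fixed white trough, 116 mm wide, 85 high, open towards the robot. At that end, on a grey sill 10 mm high, stand two brass pintles at y +95 and -95 mm, tips 65 mm above the table, 26 mm across at the foot, tapering to 6 at the tip. Origin: table level, midway between the pintles. y: along their line; x: away from the robot into the trough, whose walls begin at x = 20 mm; z up.
- gate_grip (a point): Loose gate, 0.35 kg, upright: white board 16 mm thick, 85 high, blue handle on top (18 thick in x, 60 long in y, top 115 above underside). At y +95 and -95 mm an upright steel tube socket, open at both ends, 40 mm inside, 46 outside, 45 high. Point: middle of handle, 98 mm above underside (108 above table when home). y: along line of sockets; x: thickness. Same either way round.
- spare_grip (a point): Bystander: a narrower loose gate of the same make and height with an orange handle, sockets only 140 mm apart; it does not fit. It stands near the blue-handled one; which is nearer the robot changes. Point: middle of its handle, 98 mm above the table; axes as for the other gate.

How it is judged:
By the outcome, as a careful person would: the job done as asked, in the order asked, and still so for the second after the job is handed in, with the robot touching nothing.
It also fails if it takes over 38 s, if anything falls off the work surface, if the arm or the gripper's body presses on something with over 40 N, if the wrist force passes 120 N, or if a joint passes its speed limit or range.

## Working session

There is one attempt and no reset: what is moved stays moved. The work goes in short steps, Python scripts to look and compute and a tool call to move; the robot and the scene stay as the last step left them, time stands still between calls to the robot, and variables do not carry over. Pictures are saved under pics/ and viewed, at most 10 in all, crops included, and the job is handed in when it is done.

Besides the shell and the picture viewer there is one more tool, called by a JSON object that holds its "name" and its "arguments". jog_arm: Moves the arm, as the interface text tells. Its arguments: {"type":"object","properties":{"targets":{"type":"array","items":{"type":"object","properties":{"hand":{"type":"number"},"x":{"type":"number"},"y":{"type":"number"},"z":{"type":"number"},"turn":{"type":"number"}}}},"grip_force":{"type":"number"}},"required":["targets"]}

```bash
mkdir -p pics; cat > h.py <<'E'
import numpy as np, cv2
from bench import manip, vision, ticket, nets
def cloud(c):
    """world xyz per pixel (420x560x3), nan where no depth"""
    h,w=c["z_map"].shape
    u,v=np.meshgrid(np.arange(w),np.arange(h))
    p=cv2.undistortPoints(np.stack([u,v],-1).reshape(-1,1,2).astype(np.float64),np.array(c["mtx"]),np.array(c["dist_coeffs"])).reshape(h,w,2)
    z=c["z_map"].astype(float); z=np.where(z>0,z,np.nan)
    P=np.stack([p[...,0]*z,p[...,1]*z,z],-1)
    T=np.array(c["camera_from_world"]); R,t=T[:3,:3],T[:3,3]
    return (P-t)@R
def onplane(c,uv,zw):
    p=cv2.undistortPoints(np.array(uv,float).reshape(-1,1,2),np.array(c["mtx"]),np.array(c["dist_coeffs"])).reshape(-1,2)
    T=np.array(c["camera_from_world"]); R,t=T[:3,:3],T[:3,3]
    o=-R.T@t; d=np.c_[p,np.ones(len(p))]@R
    return o+d*((zw-o[2])/d[:,2])[:,None]
def save(c,n): cv2.imwrite(f"pics/{n}.png",cv2.cvtColor(c["color"],cv2.COLOR_RGB2BGR))
E
python3 - <<'E'
from h import *
s=manip.sense(); print({k:np.round(v,3).tolist() for k,v in s.items()})
ims=[]
for n in ["top","scene"]:
    c=vision.camera(n); save(c,n+"0"); ims.append(c["color"]); W=cloud(c)
    for l,z in [("gate_grip",.098),("spare_grip",.098),("mould",0)]:
        for d in nets.landmark_of(n,l)[:2]:
            print(n,l,round(d["p"],2),np.round(d["location"],1),onplane(c,[d["location"]],z).round(4))
        for d in nets.cut_out(n,l)[:2]:
            m=d["pixels"]; print("  cut",l,round(d["p"],2),m.sum(),np.round(d["location"],1),np.nanmedian(W[m],0).round(3))
E
```

```text
{'time_s': 0.0, 'joint_pos': [68.034, 20.125, 94.677, -0.001, 65.265, -4.847], 'joint_velocities': [0.083, -0.04, -0.043, 0.124, -0.031, -0.15], 'effort': [0.003, -49.732, -28.527, 0.07, 0.026, -0.0], 'eef_pos': [0.162, 0.525, 0.218], 'tool_rot': [-179.932, -0.004, 162.881], 'wrist_force': [0.058, -0.516, -0.102], 'moment': [0.01, 0.036, -0.05], 'grasp_force': 0.0, 'grip_width': 0.093}
top gate_grip 0.56 [192.3 167.9] [[0.6072 0.2056 0.098 ]]
  cut gate_grip 0.57 2096 [192.3 172.2] [0.606 0.208 0.054]
top spare_grip 0.92 [169.9 271.1] [[0.4181 0.2385 0.098 ]]
  cut spare_grip 0.8 1071 [160.  271.4] [0.419 0.249 0.054]
top mould 0.97 [362.9 196.8] [[ 0.5737 -0.1287  0.    ]]
  cut mould 0.81 12650 [380.7 150.7] [ 0.664 -0.163  0.01 ]
scene gate_grip 0.81 [389.1 203.1] [[0.6156 0.2057 0.098 ]]
  cut gate_grip 0.64 3650 [381.1 220.8] [0.619 0.19  0.045]
scene spare_grip 0.81 [341.2 125.5] [[0.4151 0.2464 0.098 ]]
  cut spare_grip 0.84 2891 [338.8 149.4] [0.427 0.234 0.042]
scene mould 0.78 [202.8 303.4] [[ 0.5776 -0.1282  0.    ]]
scene mould 0.41 [390.9 202.2] [[0.5591 0.2751 0.    ]]
  cut mould 0.72 14854 [214.2 337.4] [ 0.65  -0.151  0.011]
```

View pics/top0.png

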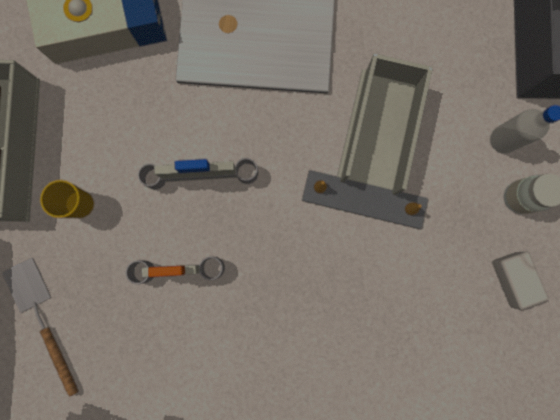

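View pics/scene0.png

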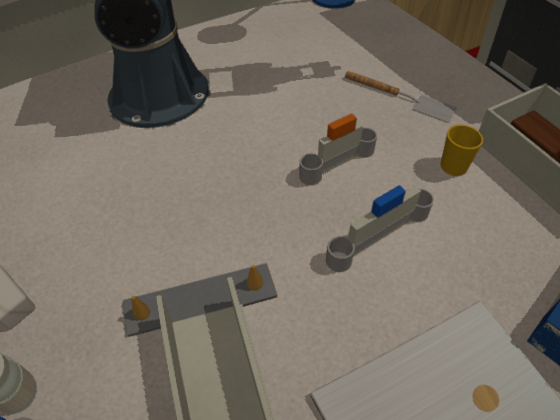

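```bash
cat >> h.py <<'E'
def feats(n,gate=True,pint=True,c=None):
    c=c or vision.camera(n); W=cloud(c); hsv=cv2.cvtColor(c["color"],cv2.COLOR_RGB2HSV); z=W[...,2]
    H,S,V=[hsv[...,i].astype(int) for i in range(3)]
    out={}
    def comps(m,k,mn=15):
        N,L,st,ce=cv2.connectedComponentsWithStats(m.astype(np.uint8),connectivity=8)
        o=[i for i in range(1,N) if st[i,4]>=mn]; o.sort(key=lambda i:-st[i,4]); return [L==i for i in o[:k]]
    if gate:
        for m in comps((abs(H-113)<14)&(S>130)&(V>50)&(z>.075)&(z<.13+.2)&(W[...,0]<.75),2):
            P=W[m]; r=cv2.minAreaRect(P[:,:2].astype(np.float32)*1000); print(n,"blue",m.sum(),P.mean(0).round(4),"top",np.percentile(P[:,2],95).round(4),"rect",np.round(r[0],1),np.round(r[1],1),round(r[2],1))
    if pint:
        for m in comps((H>5)&(H<25)&(S>120)&(z>.015)&(z<.08)&(W[...,1]<.1)&(W[...,0]<.75),3):
            P=W[m]; t=P[P[:,2]>P[:,2].max()-.012]; print(n,"brass",m.sum(),P.mean(0).round(4),"tip",t.mean(0).round(4),P[:,2].max().round(4))
    return c,W
E
python3 - <<'E'
from h import *
for n in ["top","scene"]:
    c,W=feats(n)
    # gate tubes/board: things in height range near gate
    z=W[...,2]
    m=(z>.035)&(z<.052)&(np.hypot(W[...,0]-.607,W[...,1]-.206)<.14)
    N,L,st,ce=cv2.connectedComponentsWithStats(m.astype(np.uint8))
    for i in range(1,N):
        if st[i,4]>30:
            (cx,cy),r=cv2.minEnclosingCircle(W[L==i][:,:2].astype(np.float32)*1000); print(n,"ring",st[i,4],round(cx,1),round(cy,1),round(r,1))
    m=(z>.078)&(z<.09)&(np.hypot(W[...,0]-.607,W[...,1]-.206)<.14)
    r=cv2.minAreaRect(W[m][:,:2].astype(np.float32)*1000); print("board",m.sum(),r)
    print(n,"table z",np.nanmedian(z[(abs(z)<.02)]).round(4))
E
```

```text
top blue 347 [0.6087 0.2038 0.1124] top 0.1164 rect [609.7 205.2] [17.2 57.9] 5.0
top blue 206 [ 0.6982 -0.415   0.1671] top 0.1703 rect [ 698.5 -416. ] [25.3 21. ] 1.7
top brass 128 [ 0.5477 -0.2182  0.0386] tip [ 0.5483 -0.222   0.0592] 0.065
top brass 105 [ 0.5868 -0.0356  0.043 ] tip [ 0.5896 -0.037   0.0602] 0.0668
top ring 415 610.7 205.7 116.9
board 449 ((610.2538452148438, 206.263671875), (18.4335880279541, 148.14830017089844), 3.8017661571502686)
top table z -0.0002
scene blue 558 [0.6166 0.2005 0.1072] top 0.1162 rect [613.3 204.1] [17.8 60.8] 5.0
scene brass 271 [ 0.5574 -0.2231  0.0379] tip [ 0.5533 -0.2231  0.0599] 0.0659
scene brass 247 [ 0.5975 -0.0405  0.0373] tip [ 0.5936 -0.0388  0.0603] 0.0671
scene ring 760 608.9 205.8 118.0
board 509 ((612.8287353515625, 205.8946533203125), (17.392642974853516, 149.4789276123047), 4.680622577667236)
scene table z 0.0004
```

```bash
cat >> h.py <<'E'
def plan(x,y,z,yaw,n,start=None):
    """rows (tool mm, rad) for n equal steps from measured pose, tool pointing down"""
    s=manip.sense(); p=np.array(s["eef_pos"])*1000; a=s["tool_rot"][2]
    print("from",p.round(1),np.round(s["tool_rot"],2))
    g=np.array([x,y,z])*1000; d=(g-p)/n; da=(yaw-a+180)%360-180; da/=n
    for i in range(n):
        t=np.radians(a+da*i); X=[np.cos(t),np.sin(t)]; Y=[np.sin(t),-np.cos(t)]
        print(f'{{"x":{d[:2]@X:.1f},"y":{d[:2]@Y:.1f},"z":{-d[2]:.1f},"turn":{-np.radians(da):.3f}}}')
E
python3 -c "
from h import *
plan(.611,.2055,.200,94.5,15)"
```

```text
from [161.9 525.6 218.6] [-180.      0.    162.88]
{"x":-34.9,"y":-11.6,"z":1.2,"turn":0.080}
{"x":-35.7,"y":-8.8,"z":1.2,"turn":0.080}
{"x":-36.3,"y":-5.9,"z":1.2,"turn":0.080}
{"x":-36.6,"y":-3.0,"z":1.2,"turn":0.080}
{"x":-36.8,"y":-0.1,"z":1.2,"turn":0.080}
{"x":-36.7,"y":2.8,"z":1.2,"turn":0.080}
{"x":-36.3,"y":5.7,"z":1.2,"turn":0.080}
{"x":-35.7,"y":8.6,"z":1.2,"turn":0.080}
{"x":-34.9,"y":11.4,"z":1.2,"turn":0.080}
{"x":-33.9,"y":14.2,"z":1.2,"turn":0.080}
{"x":-32.7,"y":16.8,"z":1.2,"turn":0.080}
{"x":-31.3,"y":19.4,"z":1.2,"turn":0.080}
{"x":-29.6,"y":21.8,"z":1.2,"turn":0.080}
{"x":-27.8,"y":24.1,"z":1.2,"turn":0.080}
{"x":-25.8,"y":26.2,"z":1.2,"turn":0.080}
```

{"name": "jog_arm", "arguments": {"targets": [{"x": -35, "y": -11.5, "z": 1, "turn": 0.08}, {"x": -35.5, "y": -9, "z": 1, "turn": 0.08}, {"x": -36.5, "y": -6, "z": 1, "turn": 0.08}, {"x": -36.5, "y": -3, "z": 1, "turn": 0.08}, {"x": -37, "y": 0, "z": 1, "turn": 0.08}]}}

```text
invalid input at $.targets[0]: expected keys hand, x, y, z, turn
```

{"name": "jog_arm", "arguments": {"targets": [{"x": -36.5, "y": 3, "z": 1, "turn": 0.08}, {"x": -36.5, "y": 5.5, "z": 1, "turn": 0.08}, {"x": -35.5, "y": 8.5, "z": 1, "turn": 0.08}, {"x": -35, "y": 11.5, "z": 1, "turn": 0.08}, {"x": -34, "y": 14, "z": 1, "turn": 0.08}]}}

```text
invalid input at $.targets[0]: expected keys hand, x, y, z, turn
```

{"name": "jog_arm", "arguments": {"targets": [{"x": -32.5, "y": 17, "z": 1, "turn": 0.08}, {"x": -31.5, "y": 19.5, "z": 1, "turn": 0.08}, {"x": -29.5, "y": 22, "z": 1, "turn": 0.08}, {"x": -28, "y": 24, "z": 1, "turn": 0.08}, {"x": -26, "y": 26, "z": 1, "turn": 0.08}]}}

```text
invalid input at $.targets[0]: expected keys hand, x, y, z, turn
```

{"name": "jog_arm", "arguments": {"targets": [{"x": 0}, {"x": 0}]}}

```text
invalid input at $.targets[0]: expected keys hand, x, y, z, turn
```

```bash
python3 - <<'E'
from h import *
c,W=feats("wrist",pint=False); save(c,"w1")
z=W[...,2]
m=(z>.078)&(z<.1)&(np.hypot(W[...,0]-.607,W[...,1]-.206)<.14)
if m.sum()>20: print("board",m.sum(),cv2.minAreaRect(W[m][:,:2].astype(np.float32)*1000))
for d in nets.landmark_of("wrist","gate_grip")[:2]: print(d, onplane(c,[d["location"]],.098))
plan(.611,.2055,.079,94.5,4)
E
```

```text
from [161.9 525.6 218.6] [180.    -0.   162.88]
{"x":-130.9,"y":-43.4,"z":34.9,"turn":0.298}
{"x":-137.9,"y":-3.0,"z":34.9,"turn":0.298}
{"x":-132.7,"y":37.6,"z":34.9,"turn":0.298}
{"x":-115.7,"y":74.9,"z":34.9,"turn":0.298}
```

View pics/w1.png

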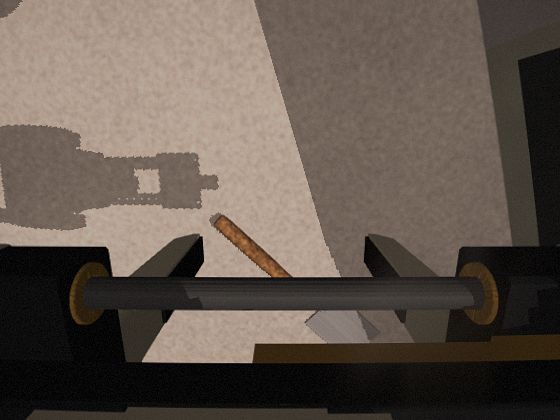

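The calls were refused because every key is required, so the arm is still at its start. The wrist view shows only the trowel near (300, 290), between the fingers at (185, 270) and (385, 265).

{"name": "jog_arm", "arguments": {"targets": [{"hand": 100, "x": -35, "y": -11.5, "z": 1, "turn": 0.08}, {"hand": 100, "x": -35.5, "y": -9, "z": 1, "turn": 0.08}, {"hand": 100, "x": -36.5, "y": -6, "z": 1, "turn": 0.08}, {"hand": 100, "x": -36.5, "y": -3, "z": 1, "turn": 0.08}, {"hand": 100, "x": -37, "y": 0, "z": 1, "turn": 0.08}]}}

```text
time_s: 1.32
eef_pos: [0.3127, 0.4174, 0.2137]
tool_rot: [180.0, 0.0, 139.8]
wrist_force: [0.9, 0.7, -0.8]
grip_width: 0.0928
grasp_force: 0.0
```

{"name": "jog_arm", "arguments": {"targets": [{"hand": 100, "x": -36.5, "y": 3, "z": 1, "turn": 0.08}, {"hand": 100, "x": -36.5, "y": 5.5, "z": 1, "turn": 0.08}, {"hand": 100, "x": -35.5, "y": 8.5, "z": 1, "turn": 0.08}, {"hand": 100, "x": -35, "y": 11.5, "z": 1, "turn": 0.08}, {"hand": 100, "x": -34, "y": 14, "z": 1, "turn": 0.08}]}}

```text
time_s: 1.73
eef_pos: [0.462, 0.3099, 0.2087]
tool_rot: [180.0, -0.0, 116.8]
wrist_force: [-0.6, 0.2, -0.3]
grip_width: 0.0929
grasp_force: 0.0
```

{"name": "jog_arm", "arguments": {"targets": [{"hand": 100, "x": -32.5, "y": 17, "z": 1, "turn": 0.08}, {"hand": 100, "x": -31.5, "y": 19.5, "z": 1, "turn": 0.08}, {"hand": 100, "x": -29.5, "y": 22, "z": 1, "turn": 0.08}, {"hand": 100, "x": -28, "y": 24, "z": 1, "turn": 0.08}, {"hand": 100, "x": -26, "y": 26, "z": 1, "turn": 0.08}]}}

```text
time_s: 2.15
eef_pos: [0.6114, 0.2022, 0.2036]
tool_rot: [180.0, -0.0, 93.9]
wrist_force: [-0.5, 0.9, -0.2]
grip_width: 0.0933
grasp_force: 0.0
```

{"name": "jog_arm", "arguments": {"targets": [{"hand": 100, "x": 0, "y": 0, "z": 0, "turn": 0}, {"hand": 100, "x": 0, "y": 0, "z": 0, "turn": 0}]}}

```text
time_s: 2.32
eef_pos: [0.6109, 0.2023, 0.203]
tool_rot: [-180.0, 0.0, 94.0]
wrist_force: [-1.0, 0.4, 0.3]
grip_width: 0.093
grasp_force: 0.0
```

```bash
python3 - <<'E'
from h import *
c,W=feats("wrist",pint=False); save(c,"w2")
z=W[...,2]
m=(z>.078)&(z<.1)&(np.hypot(W[...,0]-.607,W[...,1]-.206)<.14)
if m.sum()>20: print("board",m.sum(),cv2.minAreaRect(W[m][:,:2].astype(np.float32)*1000))
for d in nets.landmark_of("wrist","gate_grip")[:2]: print(d, onplane(c,[d["location"]],.098))
plan(.611,.2055,.079,94.5,4)
E
```

```text
wrist blue 1402 [0.6115 0.2084 0.1139] top 0.1154 rect [611.4 206.2] [17.  59.9] 4.5
board 1396 ((611.45166015625, 205.2034149169922), (17.651721954345703, 146.87254333496094), 4.164002895355225)
{'location': [282.4, 203.1], 'p': 0.6} [[0.60998396 0.20451339 0.098     ]]
from [609.5 203.9 203.4] [-1.7996e+02 -1.0000e-02  9.4180e+01]
{"x":0.4,"y":0.4,"z":31.1,"turn":-0.001}
{"x":0.4,"y":0.4,"z":31.1,"turn":-0.001}
{"x":0.4,"y":0.4,"z":31.1,"turn":-0.001}
{"x":0.4,"y":0.4,"z":31.1,"turn":-0.001}
```

View pics/w2.png

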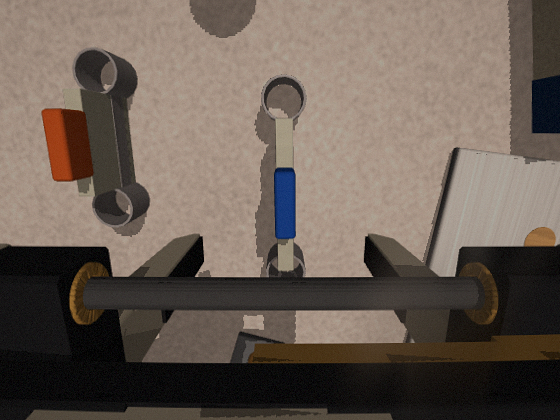

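The wrist view shows the blue handle at (285, 203), centred between the fingers. The orange gate is well clear at (65, 145). I can go down now.

{"name": "jog_arm", "arguments": {"targets": [{"hand": 100, "x": 1, "y": 0.5, "z": 30, "turn": 0}, {"hand": 100, "x": 1, "y": 0.5, "z": 35, "turn": 0}, {"hand": 100, "x": 1, "y": 0, "z": 30, "turn": 0}, {"hand": 100, "x": 0, "y": 0, "z": 20, "turn": 0}, {"hand": 100, "x": 0, "y": 0, "z": 8.5, "turn": 0}]}}

```text
time_s: 2.83
eef_pos: [0.6084, 0.2074, 0.0773]
tool_rot: [-179.8, 0.0, 94.3]
wrist_force: [-0.0, 0.3, -0.0]
grip_width: 0.0929
grasp_force: 0.0
```

{"name": "jog_arm", "arguments": {"targets": [{"hand": 40, "x": 0, "y": 0, "z": 0, "turn": 0}, {"hand": 25, "x": 0, "y": 0, "z": 0, "turn": 0}, {"hand": 5, "x": 0, "y": 0, "z": 0, "turn": 0}, {"hand": 5, "x": 0, "y": 0, "z": 0, "turn": 0}, {"hand": 5, "x": 0, "y": 0, "z": 0, "turn": 0}], "grip_force": 45}}

```text
time_s: 3.25
eef_pos: [0.6114, 0.2068, 0.0814]
tool_rot: [179.9, -0.0, 94.1]
wrist_force: [-0.5, -0.1, -0.8]
grip_width: 0.0643
grasp_force: 0.0
```

{"name": "jog_arm", "arguments": {"targets": [{"hand": 5, "x": 0, "y": 0, "z": 0, "turn": 0}, {"hand": 5, "x": 0, "y": 0, "z": 0, "turn": 0}, {"hand": 5, "x": 0, "y": 0, "z": 0, "turn": 0}]}}

```text
time_s: 3.5
eef_pos: [0.6109, 0.2066, 0.0804]
tool_rot: [180.0, -0.0, 94.1]
wrist_force: [0.7, -0.5, -0.6]
grip_width: 0.0441
grasp_force: 0.0
```

{"name": "jog_arm", "arguments": {"targets": [{"hand": 5, "x": 0, "y": 0, "z": 0, "turn": 0}, {"hand": 5, "x": 0, "y": 0, "z": 0, "turn": 0}, {"hand": 5, "x": 0, "y": 0, "z": 0, "turn": 0}, {"hand": 5, "x": 0, "y": 0, "z": 0, "turn": 0}, {"hand": 5, "x": 0, "y": 0, "z": 0, "turn": 0}]}}

```text
time_s: 3.92
eef_pos: [0.6108, 0.2066, 0.08]
tool_rot: [-180.0, 0.0, 94.1]
wrist_force: [1.0, -0.1, -0.2]
grip_width: 0.0177
grasp_force: 45.0
```

{"name": "jog_arm", "arguments": {"targets": [{"hand": 5, "x": 0, "y": 0, "z": 0, "turn": 0}, {"hand": 5, "x": 0, "y": 0, "z": 0, "turn": 0}]}}

```text
time_s: 4.08
eef_pos: [0.6108, 0.2066, 0.08]
tool_rot: [-180.0, 0.0, 94.1]
wrist_force: [0.2, -0.0, -1.9]
grip_width: 0.0179
grasp_force: 45.0
```

Gripped at 18 mm, which matches the handle. Now I lift 105 mm.

{"name": "jog_arm", "arguments": {"targets": [{"hand": 5, "x": 0, "y": 0, "z": -10, "turn": 0}, {"hand": 5, "x": 0, "y": 0, "z": -25, "turn": 0}, {"hand": 5, "x": 0, "y": 0, "z": -30, "turn": 0}, {"hand": 5, "x": 0, "y": 0, "z": -25, "turn": 0}, {"hand": 5, "x": 0, "y": 0, "z": -15, "turn": 0}]}}

```text
time_s: 4.5
eef_pos: [0.6115, 0.2068, 0.1888]
tool_rot: [179.8, -0.0, 94.1]
wrist_force: [-0.2, 0.3, -3.0]
grip_width: 0.0179
grasp_force: 45.0
```

```bash
python3 -c "
from h import *
plan(.5713,-.1303,.185,77.6,15)"
```

```text
from [611.5 206.8 188.8] [ 1.7982e+02 -4.0000e-02  9.4130e+01]
{"x":-22.2,"y":-4.3,"z":0.3,"turn":0.019}
{"x":-22.3,"y":-3.9,"z":0.3,"turn":0.019}
{"x":-22.4,"y":-3.4,"z":0.3,"turn":0.019}
{"x":-22.4,"y":-3.0,"z":0.3,"turn":0.019}
{"x":-22.5,"y":-2.6,"z":0.3,"turn":0.019}
{"x":-22.5,"y":-2.1,"z":0.3,"turn":0.019}
{"x":-22.6,"y":-1.7,"z":0.3,"turn":0.019}
{"x":-22.6,"y":-1.3,"z":0.3,"turn":0.019}
{"x":-22.6,"y":-0.8,"z":0.3,"turn":0.019}
{"x":-22.6,"y":-0.4,"z":0.3,"turn":0.019}
{"x":-22.6,"y":0.0,"z":0.3,"turn":0.019}
{"x":-22.6,"y":0.5,"z":0.3,"turn":0.019}
{"x":-22.6,"y":0.9,"z":0.3,"turn":0.019}
{"x":-22.6,"y":1.3,"z":0.3,"turn":0.019}
{"x":-22.6,"y":1.8,"z":0.3,"turn":0.019}
```

{"name": "jog_arm", "arguments": {"targets": [{"hand": 5, "x": -15, "y": -4, "z": 0, "turn": 0.019}, {"hand": 5, "x": -22.5, "y": -4, "z": 0, "turn": 0.019}, {"hand": 5, "x": -22.5, "y": -3.5, "z": 0, "turn": 0.019}, {"hand": 5, "x": -22.5, "y": -3, "z": 0, "turn": 0.019}, {"hand": 5, "x": -22.5, "y": -2.5, "z": 0, "turn": 0.019}]}}

```text
time_s: 4.92
eef_pos: [0.5961, 0.0994, 0.1845]
tool_rot: [-179.9, 0.0, 88.6]
wrist_force: [-0.4, -1.1, -2.4]
grip_width: 0.0177
grasp_force: 45.0
```

{"name": "jog_arm", "arguments": {"targets": [{"hand": 5, "x": -22.5, "y": -2, "z": 0, "turn": 0.019}, {"hand": 5, "x": -22.5, "y": -1.5, "z": 0, "turn": 0.019}, {"hand": 5, "x": -22.5, "y": -1.5, "z": 0, "turn": 0.019}, {"hand": 5, "x": -22.5, "y": -1, "z": 0, "turn": 0.019}, {"hand": 5, "x": -22.5, "y": -0.5, "z": 0, "turn": 0.019}]}}

```text
time_s: 5.33
eef_pos: [0.5826, -0.0125, 0.1846]
tool_rot: [-179.9, 0.0, 83.1]
wrist_force: [0.5, -0.1, -3.3]
grip_width: 0.0182
grasp_force: 45.0
```

{"name": "jog_arm", "arguments": {"targets": [{"hand": 5, "x": -22.5, "y": 0, "z": 0, "turn": 0.019}, {"hand": 5, "x": -22.5, "y": 0.5, "z": 0, "turn": 0.019}, {"hand": 5, "x": -22.5, "y": 1, "z": 0, "turn": 0.019}, {"hand": 5, "x": -20, "y": 1.5, "z": 0, "turn": 0.019}, {"hand": 5, "x": -15, "y": 1.5, "z": 0, "turn": 0.019}]}}

```text
time_s: 5.75
eef_pos: [0.5714, -0.1149, 0.1846]
tool_rot: [-179.9, 0.0, 77.7]
wrist_force: [-0.5, 0.2, -2.8]
grip_width: 0.0178
grasp_force: 45.0
```

{"name": "jog_arm", "arguments": {"targets": [{"hand": 5, "x": 0, "y": 0, "z": 0, "turn": 0}, {"hand": 5, "x": 0, "y": 0, "z": 0, "turn": 0}]}}

```text
time_s: 5.92
eef_pos: [0.5718, -0.1136, 0.1846]
tool_rot: [-179.9, -0.0, 77.7]
wrist_force: [-0.2, 0.1, -2.7]
grip_width: 0.0179
grasp_force: 45.0
```

```bash
cat >> h.py <<'E'
E
python3 - <<'E'
from h import *
for n in ["scene","wrist","top"]:
    c,W=feats(n); save(c,n+"3")
    s=manip.sense(); p=s["eef_pos"]; z=W[...,2]
    u=p[2]-.080  # underside
    m=(z>u+.075)&(z<u+.09)&(np.hypot(W[...,0]-p[0],W[...,1]-p[1])<.085)
    if m.sum()>20: print("board",m.sum(),cv2.minAreaRect(W[m][:,:2].astype(np.float32)*1000))
plan(.5713,-.1303,.160,77.6,1)
E
```

```text
scene brass 273 [ 0.5575 -0.2231  0.0381] tip [ 0.5533 -0.223   0.0608] 0.0671
scene brass 243 [ 0.5976 -0.0406  0.0372] tip [ 0.5941 -0.0394  0.0598] 0.0656
board 565 ((572.7297973632812, -114.43978881835938), (147.83592224121094, 17.997676849365234), 77.84129333496094)
wrist blue 2776 [ 0.5759 -0.0963  0.217 ] top 0.2201 rect [575.3 -98.5] [31.6 17.7] 78.5
wrist blue 717 [ 0.5675 -0.1359  0.2191] top 0.2202 rect [ 567.4 -136.1] [12.8 17.6] 80.2
wrist brass 115 [ 0.5926 -0.0315  0.0381] tip [ 0.5928 -0.0344  0.0545] 0.0613
board 3185 ((574.1206665039062, -106.87891387939453), (44.208892822265625, 132.8846893310547), 0.15838056802749634)
top blue 210 [ 0.698 -0.415  0.167] top 0.1704 rect [ 698.1 -416.3] [24.8 22.9] 3.1
top brass 20 [ 0.5816 -0.0407  0.031 ] tip [ 0.5821 -0.0411  0.0335] 0.0393
board 302 ((581.1500244140625, -63.730384826660156), (48.72381591796875, 16.767261505126953), 77.83967590332031)
from [ 572.4 -112.3  185. ] [-1.7997e+02 -1.0000e-02  7.7840e+01]
{"x":-17.9,"y":2.7,"z":25.0,"turn":0.004}
```

View pics/scene3.png

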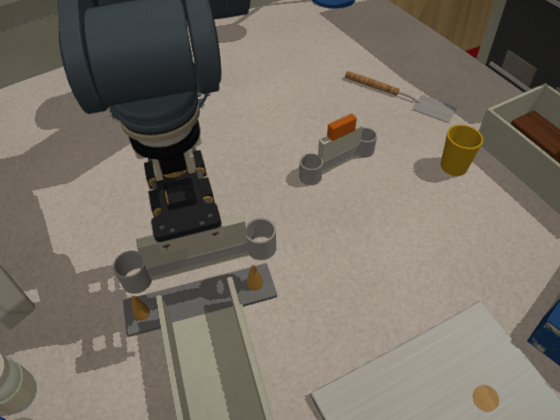

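View pics/wrist3.png

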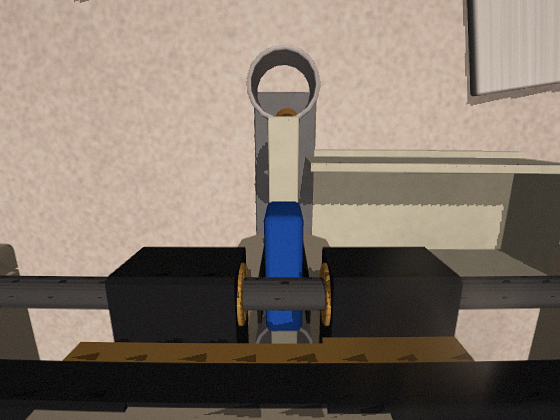

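The scene view shows the gate held level. Its sockets at (132, 272) and (261, 238) sit about 17 mm to the +y side of the pintles at (140, 305) and (255, 275). In the wrist view one pintle tip shows at (286, 112), in line with the board. Next I shift over and lower to just above the tips.

{"name": "jog_arm", "arguments": {"targets": [{"hand": 5, "x": -8, "y": 1.5, "z": 5, "turn": 0}, {"hand": 5, "x": -8.5, "y": 1, "z": 10, "turn": 0}, {"hand": 5, "x": 0, "y": 0, "z": 10, "turn": 0}, {"hand": 5, "x": 0, "y": 0, "z": 6, "turn": 0}, {"hand": 5, "x": 0, "y": 0, "z": 0, "turn": 0}]}}

```text
time_s: 6.48
eef_pos: [0.5706, -0.1294, 0.1519]
tool_rot: [-179.8, -0.0, 77.8]
wrist_force: [-0.3, -0.4, -2.8]
grip_width: 0.0179
grasp_force: 45.0
```

{"name": "jog_arm", "arguments": {"targets": [{"hand": 5, "x": 0, "y": 0, "z": 0, "turn": 0}]}}

```text
time_s: 6.57
eef_pos: [0.5713, -0.1294, 0.1535]
tool_rot: [-179.9, -0.0, 77.8]
wrist_force: [0.6, 0.1, -2.8]
grip_width: 0.0176
grasp_force: 45.0
```

```bash
python3 - <<'E'
from h import *
s=manip.sense(); print(np.round(s["eef_pos"],4),np.round(s["tool_rot"],2))
ims=[]
for n in ["scene","wrist"]:
    c,W=feats(n,gate=False)
    p=s["eef_pos"]; z=W[...,2]
    u=p[2]-.080
    m=(z>u+.075)&(z<u+.09)&(np.hypot(W[...,0]-p[0],W[...,1]-p[1])<.085)
    if n=="scene": print("board",m.sum(),cv2.minAreaRect(W[m][:,:2].astype(np.float32)*1000))
    # tube tops
    m=(z>u+.036)&(z<u+.05)
    N,L,st,ce=cv2.connectedComponentsWithStats(m.astype(np.uint8))
    for yy in (-95,95):
        a=np.radians(77.7); q=np.array(p[:2])+yy/1000*np.array([np.cos(a),np.sin(a)])
        mm=m&(np.hypot(W[...,0]-q[0],W[...,1]-q[1])<.03)
        if mm.sum()>20:
            (cx,cy),r=cv2.minEnclosingCircle(W[mm][:,:2].astype(np.float32)*1000); print(n,"ring",yy,(q*1000).round(1),mm.sum(),round(cx,1),round(cy,1),round(r,1))
    crop=c["color"][190:330,90:300] if n=="scene" else c["color"][20:180,180:390]
    crop=cv2.resize(crop,(400,300)); ims.append(crop)
cv2.imwrite("pics/a4.png",cv2.cvtColor(np.hstack(ims),cv2.COLOR_RGB2BGR))
E
```

```text
[ 0.5713 -0.1294  0.1535] [-1.7993e+02 -1.0000e-02  7.7800e+01]
scene brass 185 [ 0.5592 -0.2228  0.0306] tip [ 0.5744 -0.2151  0.075 ] 0.0755
scene brass 177 [ 0.5987 -0.041   0.0307] tip [ 0.5973 -0.0407  0.0407] 0.0476
board 548 ((571.9697265625, -130.68875122070312), (148.3662109375, 18.703859329223633), 78.2591552734375)
scene ring -95 [ 551.1 -222.2] 346 553.5 -219.4 26.2
scene ring 95 [591.6 -36.6] 332 591.6 -40.5 25.9
wrist brass 619 [ 0.5913 -0.0408  0.0424] tip [ 0.5916 -0.0395  0.0614] 0.0672
wrist ring -95 [ 551.1 -222.2] 249 553.1 -215.7 21.4
wrist ring 95 [591.6 -36.6] 1231 591.5 -37.4 23.3
```

View pics/a4.png

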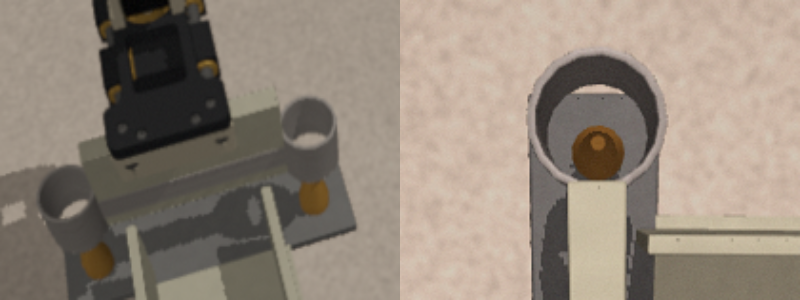

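The right crop (wrist) shows the pintle tip inside the socket opening, at about (598, 143), and in line with the gate in x. The gate needs another 1.5 mm or so along its line. I'll lower it now.

{"name": "jog_arm", "arguments": {"targets": [{"hand": 5, "x": -1.5, "y": 0, "z": 4, "turn": 0}, {"hand": 5, "x": 0, "y": 0, "z": 8, "turn": 0}, {"hand": 5, "x": 0, "y": 0, "z": 8, "turn": 0}, {"hand": 5, "x": 0, "y": 0, "z": 6, "turn": 0}, {"hand": 5, "x": 0, "y": 0, "z": 4, "turn": 0}]}}

```text
time_s: 7.08
eef_pos: [0.5708, -0.1309, 0.1228]
tool_rot: [-179.9, -0.0, 77.8]
wrist_force: [-0.3, -0.0, -3.5]
grip_width: 0.0178
grasp_force: 45.0
```

{"name": "jog_arm", "arguments": {"targets": [{"hand": 5, "x": 0, "y": 0, "z": 5, "turn": 0}, {"hand": 5, "x": 0, "y": 0, "z": 6, "turn": 0}, {"hand": 5, "x": 0, "y": 0, "z": 6, "turn": 0}, {"hand": 5, "x": 0, "y": 0, "z": 4, "turn": 0}, {"hand": 5, "x": 0, "y": 0, "z": 2, "turn": 0}]}}

```text
time_s: 7.5
eef_pos: [0.571, -0.131, 0.1004]
tool_rot: [-180.0, -0.0, 77.8]
wrist_force: [0.2, 0.1, -3.1]
grip_width: 0.018
grasp_force: 45.0
```

No contact so far, with about 10 mm left to go. I'll lower slowly to the sill.

{"name": "jog_arm", "arguments": {"targets": [{"hand": 5, "x": 0, "y": 0, "z": 2.5, "turn": 0}, {"hand": 5, "x": 0, "y": 0, "z": 2.5, "turn": 0}, {"hand": 5, "x": 0, "y": 0, "z": 1.5, "turn": 0}, {"hand": 5, "x": 0, "y": 0, "z": 1, "turn": 0}, {"hand": 5, "x": 0, "y": 0, "z": 0.5, "turn": 0}]}}

```text
time_s: 7.92
eef_pos: [0.5713, -0.131, 0.0931]
tool_rot: [180.0, 0.0, 77.8]
wrist_force: [0.1, 0.3, -3.4]
grip_width: 0.0176
grasp_force: 45.0
```

{"name": "jog_arm", "arguments": {"targets": [{"hand": 5, "x": 0, "y": 0, "z": 0.5, "turn": 0}, {"hand": 5, "x": 0, "y": 0, "z": 0.5, "turn": 0}, {"hand": 5, "x": 0, "y": 0, "z": 0.5, "turn": 0}]}}

```text
time_s: 8.17
eef_pos: [0.5713, -0.1311, 0.0917]
tool_rot: [180.0, 0.0, 77.8]
wrist_force: [0.0, 1.0, -3.9]
grip_width: 0.018
grasp_force: 45.0
```

{"name": "jog_arm", "arguments": {"targets": [{"hand": 5, "x": 0, "y": 0, "z": 0.4, "turn": 0}, {"hand": 5, "x": 0, "y": 0, "z": 0.4, "turn": 0}, {"hand": 5, "x": 0, "y": 0, "z": 0.4, "turn": 0}, {"hand": 5, "x": 0, "y": 0, "z": 0, "turn": 0}]}}

```text
time_s: 8.5
eef_pos: [0.5712, -0.131, 0.0904]
tool_rot: [-180.0, -0.0, 77.8]
wrist_force: [-0.4, 0.2, -3.6]
grip_width: 0.0177
grasp_force: 45.0
```

{"name": "jog_arm", "arguments": {"targets": [{"hand": 5, "x": 0, "y": 0, "z": 0.3, "turn": 0}, {"hand": 5, "x": 0, "y": 0, "z": 0.3, "turn": 0}, {"hand": 5, "x": 0, "y": 0, "z": 0, "turn": 0}]}}

```text
time_s: 8.75
eef_pos: [0.5713, -0.131, 0.09]
tool_rot: [180.0, 0.0, 77.8]
wrist_force: [-0.1, 0.8, -0.7]
grip_width: 0.0184
grasp_force: 45.0
```

The weight is coming off the wrist at the expected height of z = 0.090, so it has made contact. I'll press slightly further to confirm.

{"name": "jog_arm", "arguments": {"targets": [{"hand": 5, "x": 0, "y": 0, "z": 0.3, "turn": 0}, {"hand": 5, "x": 0, "y": 0, "z": 0, "turn": 0}]}}

```text
time_s: 8.92
eef_pos: [0.5714, -0.1311, 0.09]
tool_rot: [180.0, 0.0, 77.8]
wrist_force: [-1.3, -0.2, 4.2]
grip_width: 0.0176
grasp_force: 45.0
```

```bash
python3 - <<'E'
from h import *
s=manip.sense(); print(np.round(s["eef_pos"],4),np.round(s["wrist_force"],1),np.round(s["moment"],2))
c,W=feats("scene"); z=W[...,2]; p=s["eef_pos"]
a=np.radians(77.8); d=np.array([np.cos(a),np.sin(a)]); along=(W[...,:2]-np.array(p[:2]))@d; ac=(W[...,:2]-np.array(p[:2]))@np.array([d[1],-d[0]])
for lo,hi,zz in [(-.118,-.085,.04),(.085,.118,.04),(-.07,-.04,.08),(.04,.07,.08)]:
    m=(along>lo)&(along<hi)&(abs(ac)<.025)&(z>zz)&(z<.12); print(lo,m.sum(),np.percentile(z[m],[50,90,97]).round(4) if m.any() else "")
cv2.imwrite("pics/a5.png",cv2.cvtColor(cv2.resize(c["color"][180:340,90:300],(735,560)),cv2.COLOR_RGB2BGR))
E
```

```text
[ 0.5714 -0.1311  0.09  ] [-1.3 -0.2  4.2] [ 0.11  0.64 -0.04]
scene brass 153 [ 0.5553 -0.2237  0.0482] tip [ 0.5537 -0.2237  0.0604] 0.0669
scene brass 127 [ 0.5951 -0.0396  0.0487] tip [ 0.5935 -0.0392  0.0596] 0.0655
-0.118 404 [0.0509 0.0567 0.0637]
0.085 366 [0.0508 0.0563 0.063 ]
-0.07 187 [0.0935 0.0958 0.0963]
0.04 294 [0.0945 0.0964 0.0969]
```

View pics/a5.png

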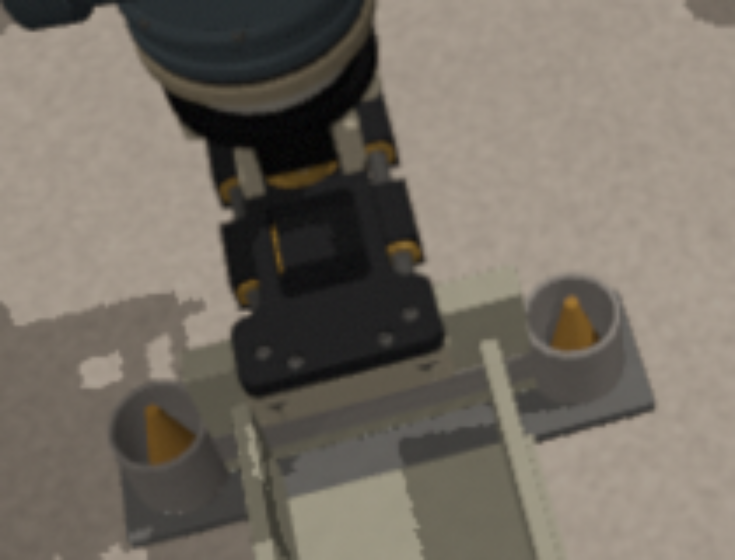

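Both sockets sit on the sill, at (165, 450) and (575, 340) in the crop, with the pintles inside them. The board top is at 95 mm at both ends, so the gate is home and level. Time to let go and rise.

{"name": "jog_arm", "arguments": {"targets": [{"hand": 25, "x": 0, "y": 0, "z": 0, "turn": 0}, {"hand": 30, "x": 0, "y": 0, "z": 0, "turn": 0}, {"hand": 40, "x": 0, "y": 0, "z": 0, "turn": 0}, {"hand": 50, "x": 0, "y": 0, "z": 0, "turn": 0}, {"hand": 50, "x": 0, "y": 0, "z": 0, "turn": 0}]}}

```text
time_s: 9.38
eef_pos: [0.5713, -0.131, 0.0895]
tool_rot: [180.0, -0.0, 77.8]
wrist_force: [0.7, 0.1, -0.1]
grip_width: 0.043
grasp_force: 0.0
```

{"name": "jog_arm", "arguments": {"targets": [{"hand": 50, "x": 0, "y": 0, "z": 0, "turn": 0}, {"hand": 50, "x": 0, "y": 0, "z": 0, "turn": 0}, {"hand": 50, "x": 0, "y": 0, "z": 0, "turn": 0}]}}

```text
time_s: 9.63
eef_pos: [0.5713, -0.131, 0.0895]
tool_rot: [180.0, 0.0, 77.8]
wrist_force: [-0.3, -0.2, 0.8]
grip_width: 0.0463
grasp_force: 0.0
```

{"name": "jog_arm", "arguments": {"targets": [{"hand": 50, "x": 0, "y": 0, "z": -8, "turn": 0}, {"hand": 50, "x": 0, "y": 0, "z": -20, "turn": 0}, {"hand": 50, "x": 0, "y": 0, "z": -30, "turn": 0}, {"hand": 50, "x": 0, "y": 0, "z": -30, "turn": 0}, {"hand": 50, "x": 0, "y": 0, "z": -20, "turn": 0}]}}

```text
time_s: 10.05
eef_pos: [0.5718, -0.1312, 0.201]
tool_rot: [179.8, 0.0, 77.8]
wrist_force: [0.1, -0.6, -0.7]
grip_width: 0.0465
grasp_force: 0.0
```

{"name": "jog_arm", "arguments": {"targets": [{"hand": 50, "x": 0, "y": 0, "z": -10, "turn": 0}, {"hand": 50, "x": 0, "y": 0, "z": 0, "turn": 0}, {"hand": 50, "x": 0, "y": 0, "z": 0, "turn": 0}]}}

```text
time_s: 10.3
eef_pos: [0.571, -0.131, 0.2071]
tool_rot: [-180.0, -0.0, 77.8]
wrist_force: [0.1, -0.7, -1.2]
grip_width: 0.0472
grasp_force: 0.0
```

```bash
python3 - <<'E'
from h import *
s=manip.sense(); print(np.round(s["eef_pos"],4),np.round(s["joint_velocities"],2))
c,W=feats("scene"); save(c,"end")
E
```

```text
[ 0.571  -0.131   0.2071] [-0.09  1.48  1.11  0.03 -0.21  0.13]
scene blue 795 [ 0.5771 -0.1328  0.1165] top 0.1264 rect [ 573.  -131.7] [57.4 18.5] 78.6
scene brass 149 [ 0.5553 -0.2238  0.0484] tip [ 0.5532 -0.2233  0.0611] 0.0672
scene brass 129 [ 0.595  -0.0396  0.0485] tip [ 0.5932 -0.0389  0.0608] 0.0676
```

View pics/end.png

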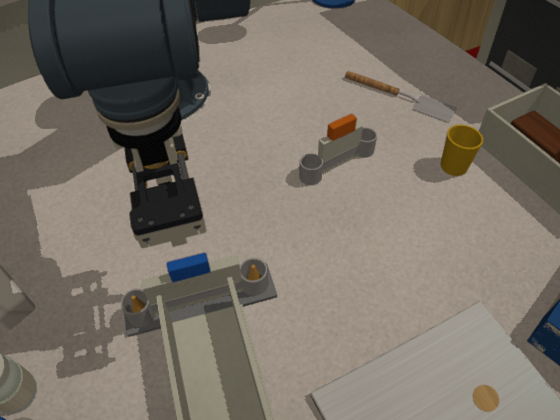

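The gate is hanging on both pintles, at (136, 302) and (254, 273), with the handle top at 125 mm. The gripper is clear and the orange gate at (340, 140) hasn't moved.

```bash
python3 -c "
from bench import ticket
print(ticket.hand_in())"
```

```text
the job is handed in; nothing more can be done
None
```

The blue-handled gate is hanging on both pintles with its sockets fully home on the sill and the gripper clear; the orange gate is untouched, and the job was handed in at about 10 s.

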